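# Heft the jars and clip the full one into the carrier

### The job

Three of the jars are the same narrow dark screw-lid jar, but only one of them is full; the other two are nearly empty, which can be told only by their weight. Find the full one by hefting, stand it in the square pocket of the wooden carrier, and then fold both clip flaps fully down over its lid. Leave the other two jars standing where you found them and do not disturb the other things.

Things in the scene. Friction and masses are not known exactly. Their poses are not given: they have to be found in the camera images.
- jar_a: upright screw-lid jar of opaque dark glass, pale label, black ribbed lid, 42 mm across, 88 mm high; origin at the centre of its underside, z up. jar_a, jar_b and jar_c look alike: one is full (0.34 to 0.46 kg), two are nearly empty (0.11 to 0.17 kg); only the weight tells which
- jar_b: upright screw-lid jar of opaque dark glass, pale label, black ribbed lid, 42 mm across, 88 mm high; origin at the centre of its underside, z up. jar_a, jar_b and jar_c look alike: one is full (0.34 to 0.46 kg), two are nearly empty (0.11 to 0.17 kg); only the weight tells which
- jar_c: upright screw-lid jar of opaque dark glass, pale label, black ribbed lid, 42 mm across, 88 mm high; origin at the centre of its underside, z up. jar_a, jar_b and jar_c look alike: one is full (0.34 to 0.46 kg), two are nearly empty (0.11 to 0.17 kg); only the weight tells which
- carrier: fixed wooden jar carrier: board 130 (x) by 84 (y) by 10 mm; central square pocket 50 by 50 mm inside, walls 5 mm thick, top edge 40 mm above the worktop; posts 9 mm thick, 36 mm wide, 100 mm high at +-39 mm in x, each topped by a clip flap; open to +-y above the pocket walls. Origin under its centre, on the worktop; x from front clip to back clip, z up; yaw within 20 degrees of the world's
- pocket (a point): centre of the pocket's floor, 10 mm above the worktop; axes as the carrier's. A seated jar's underside rests here
- clip_front (a joint): hinge of the front clip flap at the top of the front post; axis along the carrier's y, at -38 mm in its x, 106 mm above the worktop. 0: open, leaning outward 25 degrees past upright; 0.43: upright; grows as it swings inward; 2.0: fully folded, level over the jar's lid on its own stop, 5 mm above the lid. Stiff by friction (0.03 N m), stays where it is left, no spring
- clip_back (a joint): hinge of the back clip flap at the top of the back post; axis along the carrier's y, at +38 mm in its x, 106 mm above the worktop. 0: open, leaning outward 25 degrees past upright; 0.43: upright; grows as it swings inward; 2.0: fully folded, level over the jar's lid on its own stop, 5 mm above the lid. Stiff by friction (0.03 N m), stays where it is left, no spring
- clip_front_edge (a point): middle of the free edge of the front clip flap, a steel plate 30 mm long from hinge line to this edge, 36 mm wide and 5 mm thick
- clip_back_edge (a point): middle of the free edge of the back clip flap, a steel plate 30 mm long from hinge line to this edge, 36 mm wide and 5 mm thick
- paint_jar: bystander: wide paint jar with black lid, 72 mm across, 88 mm high, origin under its centre
- tin_cup: bystander: open tinned cup, 65 mm across, 59 mm high, origin under its centre
- dropper: bystander: slim dropper bottle, 32 mm across, 115 mm high, origin under its centre
- tape: bystander: roll of masking tape lying flat, 69 mm across, 24 mm high, origin under its centre
Things that resemble listed ones, but are neither listed nor needed, are in the scene too. What is shaped like the jar_b but orange is not meant. Leave any yellow look-alike of the jar_c alone.

How it is judged:
By the outcome, as a careful person would: the job done as asked, in the order asked, and still so for the second after the job is handed in, with the robot touching nothing.
It also fails if it takes over 67 s, if anything falls off the work surface, if the arm or the gripper's body presses on something with over 40 N, if the wrist force passes 120 N, or if a joint passes its speed limit or range.

### The arm

A 6-joint arm with a two-finger parallel gripper is mounted at the origin on a cart in front of the work surface, level with it; the furniture and walls round the work are solid. World frame = base frame: x ahead of the robot, y to its left, z up, the work surface at z = 0. Lengths are in m, angles in rad, forces in N, time in s.
With the tool pointing down it reaches from about 0.35 to 0.975 m from the base axis. Payload 4.9 kg.
Tool frame: the origin (TCP) lies at the very end of the fingers, on their centre line; the grasp point (between the pads) lies 19 mm behind it; z points along the fingers, y is the line along which they close (so a half turn about z gives the same grasp; the last joint's range is limited). The gripper opens to 85 mm and grips with 20 to 120 N. Pads are 22 mm wide; open, the fingers measure 114 mm over their backs; the gripper's body (76 mm by 85 mm) begins 54 mm behind the grasp point. The pads swing forward as they close: fully open they stand 13 mm farther back than shut.
Start: joints at [1.044, 0.053, 1.613, -0, 1.476, -0.119], TCP at [0.248, 0.574, 0.231] pointing down, gripper open.
Joint ranges: [-3.01, 3.01], [-1.01, 2.22], [0.06, 2.58], [-1.02, 4.17], [0.09, 2.62], [-3.14, 3.14]. Speed limits (rad/s): [2.57, 2.57, 3.14, 3.14, 3.14, 3.14].

### API

Orientations are given as a rotation vector (axis times angle).
In Python, from station import get_obs, optics, ctrl gives the robot as it stands.
- The arm moves only by the shell command python3 -m pendant 'ROWS' [FORCE]. ROWS is JSON, a list of rows, each a list of 3 entries, a list of its own where there are three numbers: the shift along the tool's x, y, z in mm, then the turn, a rotation vector about the tool's x, y, z in rad, then the opening, from 0 (shut) to 1 (fully open). A call has 1 to 12 rows; each row shifts and turns the commanded pose from where the row before left it, along the tool's axes as they then stand; what a row does not reach is not made up. A row lasts 1/12 s, in which the tool goes at most 41.7 mm and 7.16 degrees, less where a joint would pass 70% of its speed; a pose out of reach is approached as far as the arm can. A call is refused whole if a number of a shift passes 41.7 or a number of a turn 0.125, either way. A call with a gripper value outside its range is refused whole. The fingers move at their own pace and stop on an object; FORCE is the grip in N (left out, the last holds). Time passes only in rows, so rows that do not move let the fingers close. It gives the time, the measured TCP pose, the force, the opening and the grip force at its end, in the units of the state.
- get_obs(): the state, without advancing time (a new reading comes with each control period).
- optics.get_image(name): name is "side" or "top" or "wrist"; returns the picture (384x512x3 uint8, red, green, blue); there is no depth.
- optics.camera_model(name): a dict with "fx", "fy", "cx", "cy" (pixels), "cam_to_world" (4x4, takes a point from camera to world coordinates). Camera axes: x right, y up, looking along -z (the intrinsics and any distortion apply to the point x, -y, -z); pixel columns grow to the right and rows downward; lengths in m; the calibration is good to about 2 mm. A picture is of the moment at which its call begins: read the wrist's pose just before it. camera_model takes no time and is no camera call; for the wrist camera it gives the pose at the moment of the call.
- ctrl.finish_job(): hands the job in; it is judged then, once.
The state is a dict: "t": time; "q": joint angles; "dq": joint speeds; "effort": joint torques, N m; "tool_pos": TCP position; "tool_rot": TCP orientation; "contact_force": force on the tool from outside, world axes, zero at the start; "wrist_torque": the same for the moment, N m; "opening": finger opening in m; "grip_force": force on a finger pad.
Only numpy, scipy, OpenCV 4.12 (cv2) and the standard library are available. Lean on these libraries where they do the work, as an engineer would, in place of code of your own. Each camera call takes 0.05 s, during which the arm holds its last target. There are 200 camera calls.

## Working session

There is one attempt and no reset: what is moved stays moved. The work goes in short steps, Python scripts to look and compute and a shell command to move; the robot and the scene stay as the last step left them, time stands still between calls to the robot, and variables do not carry over. Pictures are saved under pics/ and viewed, at most 10 in all, crops included, and the job is handed in when it is done.

```bash
mkdir -p pics; ls
python3 - <<'E'
from station import get_obs, optics, ctrl
import cv2,numpy as np
o=get_obs(); print(o)
for n in ("top","side"):
    im=optics.get_image(n); cv2.imwrite(f"pics/{n}0.png",cv2.resize(im[:,:,::-1],(800,600)) if n=="top" else im[:,:,::-1]); cv2.imwrite(f"{n}raw.png",im[:,:,::-1])
    m=optics.camera_model(n); print(n,{k:(np.round(v,4).tolist() if not isinstance(v,str) else v) for k,v in m.items()})
E
```

```text
pics
{'t': 0.0, 'q': array([ 1.04402572e+00,  5.33354431e-02,  1.61428510e+00,  7.28799893e-06,
        1.47597582e+00, -1.18987932e-01]), 'dq': array([-0.00024285, -0.00151659,  0.00024712, -0.00108894,  0.00191579,
       -0.00050492]), 'effort': array([ 2.28358172e-04, -3.93656516e+01, -3.70183754e+01,  9.37810341e-06,
        6.58231991e-03,  1.43497907e-06]), 'tool_pos': array([0.24754015, 0.57322259, 0.2300816 ]), 'tool_rot': array([-6.35985328e-01, -3.07588698e+00,  2.98054477e-03]), 'contact_force': array([ 0.04669731, -0.10567913,  0.50825073]), 'wrist_torque': array([-0.02175717, -0.04573232,  0.02074707]), 'grip_force': 0.0, 'opening': 0.08574729477875088}
top {'fx': 355.6861, 'fy': 355.6861, 'cx': 254.6885, 'cy': 191.211, 'cam_to_world': [[0.0067, 0.9955, -0.0947, 0.4131], [-1.0, 0.0067, -0.0001, -0.1025], [0.0005, 0.0947, 0.9955, 1.3529], [0.0, 0.0, 0.0, 1.0]]}
side {'fx': 410.5046, 'fy': 410.5046, 'cx': 251.9608, 'cy': 194.5113, 'cam_to_world': [[0.8249, 0.3664, -0.4304, -0.0419], [-0.5652, 0.546, -0.6184, -0.901], [0.0084, 0.7534, 0.6575, 0.9771], [0.0, 0.0, 0.0, 1.0]]}
```

View pics/top0.png

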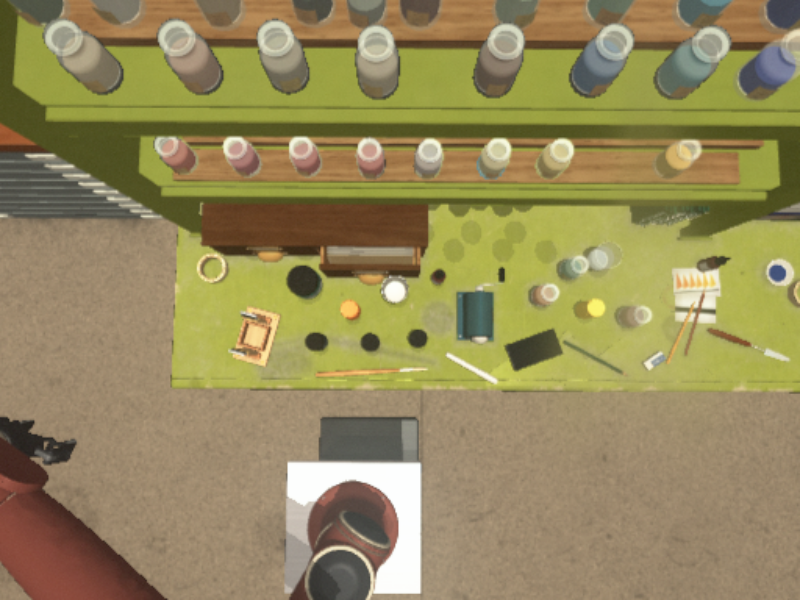

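View pics/side0.png

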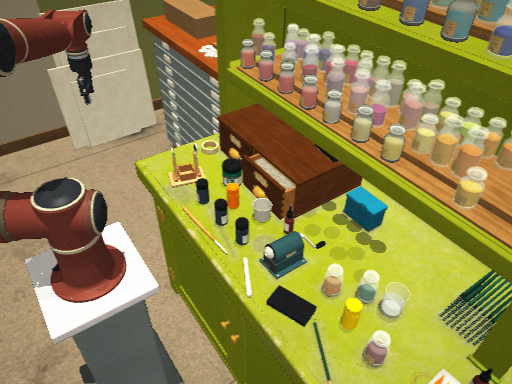

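The top view (800x600) shows the dark jars at (316,341), (370,342), (418,338) and the carrier at (255,337). The orange one at (350,310) is the look-alike. The bystanders are the paint jar (304,281), cup (394,290), dropper (438,275) and tape (212,267). Next I'll measure positions.

```bash
cat > h.py <<'E'
from station import get_obs, optics, ctrl
import cv2,numpy as np
from scipy.spatial.transform import Rotation as R
def ray(m,u,v,z):
    T=np.array(m["cam_to_world"]); d=T[:3,:3]@np.array([(u-m["cx"])/m["fx"],-(v-m["cy"])/m["fy"],-1.]); c=T[:3,3]
    return c+d*(z-c[2])/d[2]
def proj(m,p):
    T=np.array(m["cam_to_world"]); q=T[:3,:3].T@(np.asarray(p)-T[:3,3]); return m["cx"]+m["fx"]*q[0]/-q[2], m["cy"]-m["fy"]*q[1]/-q[2]
E
python3 - <<'E'
from h import *
im=cv2.imread("topraw.png"); m=optics.camera_model("top")
dark=(im.max(2)<60).astype(np.uint8)
n,l,s,c=cv2.connectedComponentsWithStats(dark)
for i in range(1,n):
    x,y,w,h,a=s[i]
    if 60<a<500 and 120<c[i][0]<300 and 160<c[i][1]<230: 
        print(s[i],c[i],ray(m,*c[i],.088).round(4))
b,g,r=[im[...,k].astype(int) for k in range(3)]
w=((r>g+15)&(r>140)).astype(np.uint8); w[:, :140]=0; w[:,185:]=0; w[:190]=0; w[240:]=0
cs,_=cv2.findContours(w,cv2.RETR_EXTERNAL,cv2.CHAIN_APPROX_NONE); k=max(cs,key=cv2.contourArea); rc=cv2.minAreaRect(k); print(rc)
P=np.array([ray(m,*p,.01) for p in cv2.boxPoints(rc)]);print(P.round(4),P.mean(0))
crop=cv2.resize(im[185:245,130:290],None,fx=5,fy=5,interpolation=cv2.INTER_CUBIC)
cv2.imwrite("pics/crop1.png",crop)
o=get_obs();mw=optics.camera_model("wrist");T=np.eye(4);T[:3,:3]=R.from_rotvec(o["tool_rot"]).as_matrix();T[:3,3]=o["tool_pos"]
print((np.linalg.inv(T)@np.array(mw["cam_to_world"])).round(3),mw["fx"],R.from_rotvec(o["tool_rot"]).as_matrix().round(3))
E
```

```text
[185 170  19  20 275] [193.93818182 179.12      ] [0.5754 0.1156 0.088 ]
((163.79412841796875, 214.82354736328125), (23.283418655395508, 35.16766357421875), 14.03624439239502)
[[0.3954 0.2963 0.01  ]
 [0.5241 0.2685 0.01  ]
 [0.5032 0.1824 0.01  ]
 [0.3749 0.2109 0.01  ]] [0.44939485 0.23952866 0.01      ]
[[ 0.001  0.95   0.311  0.079]
 [ 1.    -0.002  0.001 -0.001]
 [ 0.001  0.311 -0.95  -0.141]
 [ 0.     0.     0.     1.   ]] 264.89697652095947 [[-0.918  0.397 -0.001]
 [ 0.397  0.918 -0.002]
 [ 0.    -0.002 -1.   ]]
```

View pics/crop1.png

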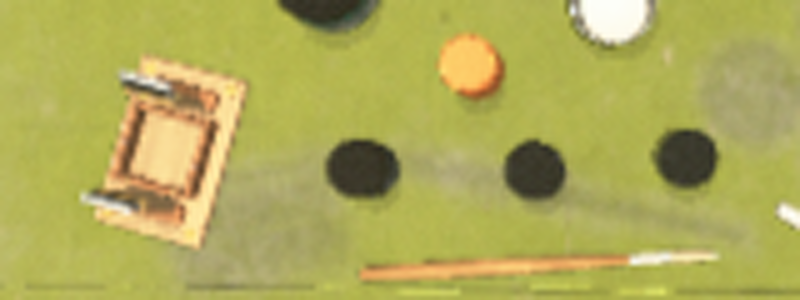

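The crop (5x, offset 130,185) shows the carrier at about (168,150) with both flaps leaning to ±x. The jar lids are at (363,168), (535,168), (687,157). Carrier yaw is about -12°, and the board measures 131x88 mm against 130x84 given.

Run:
```python
from h import *
im=cv2.imread("topraw.png"); m=optics.camera_model("top")
for name in("top","side"):
  im=cv2.imread(name+"raw.png"); m=optics.camera_model(name)
  hsv=cv2.cvtColor(im,cv2.COLOR_BGR2HSV)
  dark=(im.max(2)<(85 if name=="top" else 70)).astype(np.uint8)
  n,l,s,c=cv2.connectedComponentsWithStats(dark)
  for i in range(1,n):
    x,y,w,h,a=s[i]; p=ray(m,*c[i],.088 if name=="top" else .05)
    if a>60 and .3<p[0]<.6 and -.15<p[1]<.3: print(name,s[i],c[i].round(1),p.round(4))
print("side px of est:",[np.round(proj(optics.camera_model("side"),(.449,.2395,z)),1) for z in (.01,.04)])
o=get_obs();print(o["tool_pos"])
```

```text
top [184 170  22  20 325] [194.  179.5] [0.5739 0.1155 0.088 ]
top [206 172  21   5  77] [216.3 174.4] [0.5932 0.0359 0.088 ]
top [248 173  21   4  71] [258.8 174.3] [ 0.5944 -0.1165  0.088 ]
top [262 211  11  11 100] [267.  216.1] [ 0.4449 -0.1465  0.088 ]
top [196 213  14  11 120] [202.1 218.2] [0.4361 0.0834 0.088 ]
top [231 213  12  12  99] [236.6 218.6] [ 0.4355 -0.0388  0.088 ]
side [196 179  13  25 250] [202.5 190.5] [0.4344 0.0842 0.05  ]
side [215 199  12  27 235] [220.2 210.1] [ 0.434  -0.0352  0.05  ]
side [236 218  12  27 255] [241.  229.2] [ 0.443  -0.1461  0.05  ]
side px of est: [array([186.5, 175. ]), array([185.7, 168.6])]
[0.2475815  0.57323638 0.23013572]
```

```bash
python3 -m pendant '[[[0,0,0],[0,0,-0.0975],1],[[0,0,0],[0,0,-0.0975],1],[[-26.8,-28.4,-2],[0,0,0],1],[[-26.8,-28.4,-2],[0,0,0],1],[[-26.8,-28.4,-2],[0,0,0],1],[[-26.8,-28.4,-2],[0,0,0],1],[[-26.8,-28.4,-2],[0,0,0],1],[[-26.8,-28.4,-2],[0,0,0],1],[[-26.8,-28.4,-2],[0,0,0],1],[[-26.8,-28.4,-2],[0,0,0],1],[[-26.8,-28.4,-2],[0,0,0],1],[[-26.8,-28.4,-2],[0,0,0],1]]' 40; python3 -m pendant '[[[0,0,0],[0,0,0],1],[[0,0,0],[0,0,0],1]]'
python3 - <<'E'
from h import *
o=get_obs();m=optics.camera_model("wrist");im=optics.get_image("wrist")[:,:,::-1].copy()
import json;json.dump({k:np.array(v).tolist() if not isinstance(v,(str,float,int)) else v for k,v in m.items()},open("w1.json","w"));cv2.imwrite("w1.png",im)
print(o["tool_pos"],R.from_rotvec(o["tool_rot"]).as_matrix().round(4),o["contact_force"])
cv2.imwrite("pics/w1.png",im)
E
```

```text
t: 1.1
tool_pos: [0.4501, 0.2377, 0.251]
tool_rot: [-0.333, -3.124, 0.0]
contact_force: [1.4, 1.1, -0.2]
opening: 0.0853
grip_force: 0.0
t: 1.27
tool_pos: [0.4505, 0.2379, 0.251]
tool_rot: [-0.34, -3.122, 0.0]
contact_force: [-0.1, 0.2, -0.8]
opening: 0.0852
grip_force: 0.0
[0.4504842  0.23792857 0.25096207] [[-9.766e-01  2.152e-01 -7.000e-04]
 [ 2.152e-01  9.766e-01  0.000e+00]
 [ 7.000e-04 -1.000e-04 -1.000e+00]] [-0.14100191  0.2095026  -0.82002771]
```

View pics/w1.png

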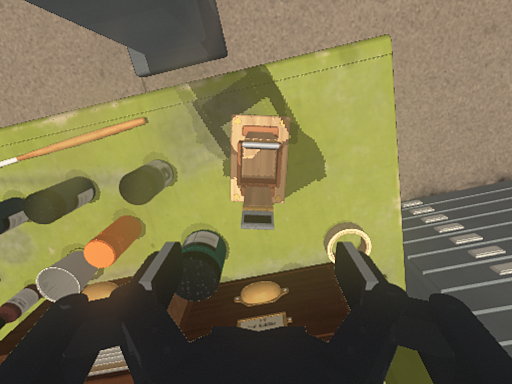

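The wrist view shows the carrier at about (260,165), aligned with the image axes, so the yaw matches. Board edges are at x≈231 and 288, and the near edge is at y≈115. I'll enlarge it to read corners precisely.

Run:
```python
from h import *
im=cv2.imread("w1.png");cv2.imwrite("pics/w1c.png",cv2.resize(im[105:235,215:305],None,fx=4.6,fy=4.6,interpolation=cv2.INTER_CUBIC))
```

```text
(no output)
```

View pics/w1c.png

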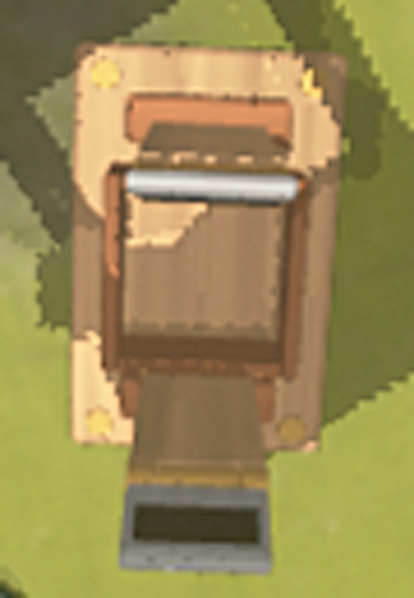

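Run:
```python
from h import *
import json;m=json.load(open("w1.json"))
def w(x,y,z): return ray(m,215+(x+.5)/4.6-.5,105+(y+.5)/4.6-.5,z)
P=np.array([w(77,45,.01),w(345,55,.01),w(318,450,.01),w(72,442,.01)])
print(P.round(4),P.mean(0).round(4))
for a,b in((0,1),(1,2),(2,3),(3,0)): d=P[b]-P[a];print(np.linalg.norm(d).round(4),np.degrees(np.arctan2(d[1],d[0])).round(1))
for pts,z in(([(106,175),(303,180),(298,378),(104,370)],.04),([(120,568),(272,572)],.133),([(125,183),(300,187)],.133)):
    Q=np.array([w(*p,z) for p in pts]);print(z,Q.round(4).tolist(),Q.mean(0).round(4))
```

```text
[[0.3768 0.2145 0.01  ]
 [0.3969 0.2929 0.01  ]
 [0.5202 0.2614 0.01  ]
 [0.4999 0.1817 0.01  ]] [0.4484 0.2376 0.01  ]
0.0809 75.6
0.1273 -14.3
0.0823 -104.3
0.1274 165.1
0.04 [[0.413, 0.2169, 0.04], [0.4265, 0.2719, 0.04], [0.4846, 0.2592, 0.04], [0.4696, 0.2025, 0.04]] [0.4484 0.2376 0.04  ]
0.133 [[0.492, 0.2082, 0.133], [0.5006, 0.2428, 0.133]] [0.4963 0.2255 0.133 ]
0.133 [[0.405, 0.2302, 0.133], [0.4137, 0.2662, 0.133]] [0.4094 0.2482 0.133 ]
```

```bash
python3 -m pendant '[[[-4.8,-30.7,0],[0,0,0.033],1],[[-4.8,-30.7,0],[0,0,0],1],[[-4.8,-30.7,0],[0,0,0],1],[[-4.8,-30.7,0],[0,0,0],1],[[-4.8,-30.7,0],[0,0,0],1],[[0,0,34],[0,0,0],1],[[0,0,34],[0,0,0],1],[[0,0,34],[0,0,0],1],[[0,0,34],[0,0,0],1],[[0,0,34],[0,0,0],1],[[0,0,34],[0,0,0],1],[[0,0,0],[0,0,0],1]]' 40; python3 -m pendant '[[[0,0,0],[0,0,0],1],[[0,0,0],[0,0,0],1],[[0,0,0],[0,0,0],1]]'; python3 -m pendant '[[[0,0,0],[0,0,0],0.3],[[0,0,0],[0,0,0],0.3],[[0,0,0],[0,0,0],0.3],[[0,0,0],[0,0,0],0.3],[[0,0,0],[0,0,0],0.3],[[0,0,0],[0,0,0],0.3],[[0,0,0],[0,0,0],0.3],[[0,0,0],[0,0,0],0.3]]'
```

```text
t: 2.32
tool_pos: [0.43, 0.086, 0.0399]
tool_rot: [-0.38, -3.104, 0.003]
contact_force: [-1.5, 0.2, -1.5]
opening: 0.0857
grip_force: 0.0
t: 2.57
tool_pos: [0.439, 0.0853, 0.0502]
tool_rot: [0.383, 3.113, 0.001]
contact_force: [0.6, -0.4, 0.6]
opening: 0.0856
grip_force: 0.0
t: 3.23
tool_pos: [0.4379, 0.0851, 0.0486]
tool_rot: [0.385, 3.116, 0.002]
contact_force: [-0.0, 2.5, 6.6]
opening: 0.0407
grip_force: 40.0
```

```bash
python3 -m pendant '[[[0,0,-5],[0,0,0],0.3],[[0,0,-5],[0,0,0],0.3],[[0,0,-5],[0,0,0],0.3],[[0,0,0],[0,0,0],0.3],[[0,0,0],[0,0,0],0.3],[[0,0,0],[0,0,0],0.3],[[0,0,0],[0,0,0],0.3],[[0,0,0],[0,0,0],0.3],[[0,0,0],[0,0,0],0.3],[[0,0,0],[0,0,0],0.3]]';  python3 -m pendant '[[[0,0,0],[0,0,0],0.3]]';python3 -m pendant '[[[0,0,0],[0,0,0],0.3]]';python3 -m pendant '[[[0,0,0],[0,0,0],0.3]]'
```

```text
t: 4.07
tool_pos: [0.4367, 0.0847, 0.0621]
tool_rot: [-0.385, -3.118, 0.0]
contact_force: [-0.5, -0.2, -4.4]
opening: 0.0406
grip_force: 41.0
t: 4.15
tool_pos: [0.4367, 0.0847, 0.0622]
tool_rot: [-0.385, -3.118, 0.0]
contact_force: [0.7, -0.5, -4.4]
opening: 0.0409
grip_force: 41.0
t: 4.23
tool_pos: [0.4368, 0.0847, 0.0623]
tool_rot: [-0.385, -3.118, 0.0]
contact_force: [-0.4, -0.1, -5.0]
opening: 0.0406
grip_force: 41.0
t: 4.32
tool_pos: [0.4368, 0.0847, 0.0623]
tool_rot: [-0.385, -3.118, 0.0]
contact_force: [-0.8, -0.7, -4.5]
opening: 0.041
grip_force: 41.0
```

The reading is 4.5 N, about 0.46 kg, so this is the full jar; an empty one would read at most 1.7 N. I'll carry it to above the pocket.

```bash
python3 -m pendant '[[[0,0,-28],[0,0,0],0.3],[[0,0,-28],[0,0,0],0.3],[[0,0,-28],[0,0,0],0.3],[[0,0,-28],[0,0,0],0.3],[[0,0,-28],[0,0,0],0.3],[[0,0,0],[0,0,0],0.3],[[4.3,25.2,0],[0,0,0],0.3],[[4.3,25.2,0],[0,0,0],0.3],[[4.3,25.2,0],[0,0,0],0.3],[[4.3,25.2,0],[0,0,0],0.3],[[4.3,25.2,0],[0,0,0],0.3],[[4.3,25.2,0],[0,0,0],0.3]]';  python3 -m pendant '[[[0,0,0],[0,0,0],0.3],[[0,0,0],[0,0,0],0.3],[[0,0,0],[0,0,0],0.3],[[0,0,0],[0,0,0],0.3]]'
python3 - <<'E'
from h import *
o=get_obs();m=optics.camera_model("wrist");im=optics.get_image("wrist")[:,:,::-1].copy();im2=optics.get_image("side")[:,:,::-1].copy()
cv2.imwrite("pics/w2.png",np.vstack([im[100:384,130:390],]));cv2.imwrite("w2.png",im);cv2.imwrite("s2.png",im2)
a=cv2.resize(im[100:384,130:390],None,fx=2,fy=2); b=cv2.resize(im2[80:222,130:230],None,fx=4,fy=4)[:568]
cv2.imwrite("pics/w2.png",np.hstack([a[:568,110:], b[:,:390]]))
print(o["tool_pos"].round(4),o["tool_rot"],o["contact_force"])
E
```

```text
t: 5.32
tool_pos: [0.4478, 0.2387, 0.2003]
tool_rot: [-0.385, -3.116, 0.002]
contact_force: [-0.3, -0.6, -4.5]
opening: 0.0409
grip_force: 42.7
t: 5.65
tool_pos: [0.4482, 0.2368, 0.2014]
tool_rot: [-0.386, -3.117, 0.001]
contact_force: [0.2, 0.3, -5.0]
opening: 0.0407
grip_force: 43.2
[0.4482 0.2368 0.2014] [-3.86322692e-01 -3.11662251e+00  1.49692579e-03] [ 0.15838046  0.29245738 -5.03445376]
```

View pics/w2.png

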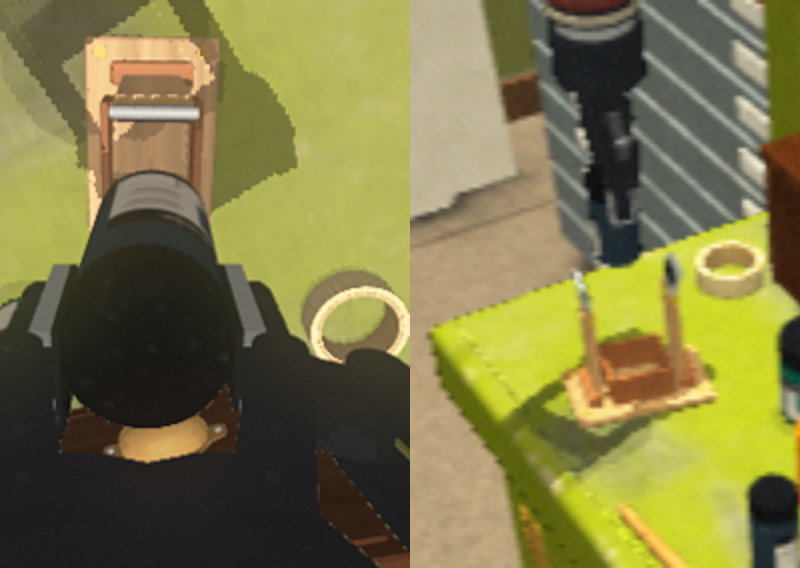

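The jar lid is seen whole, at panel x 58–238 and y 243–428. I'll compute its offset from the tool.

Run:
```python
from h import *
o=get_obs();m=optics.camera_model("wrist");t=o["tool_pos"];M=R.from_rotvec(o["tool_rot"]).as_matrix()
f=lambda x,y,z:(M.T@(ray(m,185+x/2,100+y/2,z)-t))*1000
z=t[2]+.0394
for p in((58,335),(238,335),(150,243),(148,428)): print(f(*p,z).round(1))
print("bottom near",f(160,172,t[2]-.0486).round(1))
a=M.T@(np.array([.4484,.2376,0])-t)*1000;print("pocket",a.round(1))
```

```text
[  9.9 -20.8 -39.4]
[ 10.   19.4 -39.4]
[ 32.5  -0.3 -39.4]
[-15.8  -0.6 -39.4]
bottom near [21.4  3.9 48.6]
pocket [2.000e-01 8.000e-01 2.019e+02]
```

Run:
```python
from h import *
im=cv2.imread("w2.png")[175:325,200:320]
im=np.clip(im.astype(float)*2.5,0,255).astype(np.uint8)
cv2.imwrite("pics/w2c.png",cv2.resize(im,None,fx=4,fy=4,interpolation=cv2.INTER_CUBIC))
```

```text
(no output)
```

View pics/w2c.png

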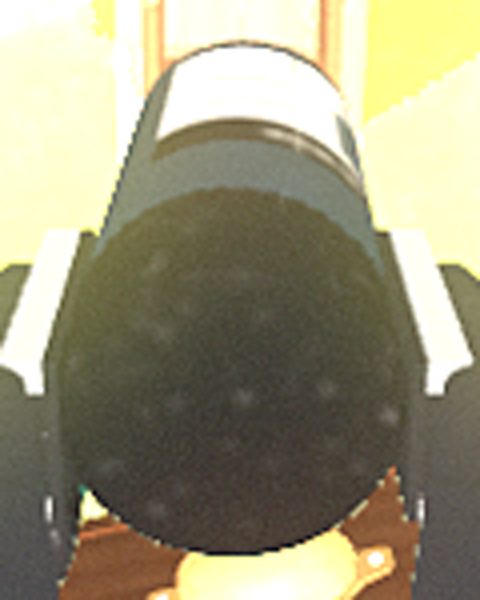

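Lid far edge gives a jar offset of 0 to +5 mm in tool x, depending on its height. I'll hover just above the rim and compare directly.

```bash
python3 -m pendant '[[[0,1,23.5],[0,0,0],0.3],[[0,0,23.5],[0,0,0],0.3],[[0,0,23.5],[0,0,0],0.3],[[0,0,23.5],[0,0,0],0.3],[[0,0,0],[0,0,0],0.3],[[0,0,0],[0,0,0],0.3],[[0,0,0],[0,0,0],0.3],[[0,0,0],[0,0,0],0.3]]'
python3 - <<'E'
from h import *
o=get_obs();m=optics.camera_model("wrist");im=optics.get_image("wrist")[:,:,::-1].copy();im2=optics.get_image("side")[:,:,::-1].copy()
cv2.imwrite("w3.png",im);cv2.imwrite("s3.png",im2)
a=cv2.resize(np.clip(im[90:230,200:320].astype(float)*1.6,0,255).astype(np.uint8),None,fx=4,fy=4); b=cv2.resize(im2[100:210,155:220],None,fx=5,fy=5)[:560]
b=np.vstack([b,np.zeros((560-b.shape[0],b.shape[1],3),np.uint8)]) if b.shape[0]<560 else b
cv2.imwrite("pics/w3.png",np.hstack([a[:560], b[:,:320]]))
print(o["tool_pos"].round(4),o["contact_force"])
M=R.from_rotvec(o["tool_rot"]).as_matrix()
# expected image rows/cols for pocket near inner wall top & jar bottom near edge
for p in((25,0,.04),(-25,0,.04),(0,25,.04),(0,-25,.04)):
    q=np.array([.4484,.2376,0])+M@np.array([p[0],p[1],0])/1000; q[2]=p[2]; u,v=proj(m,q); print("rim",p,round((u-200)*4),round((v-90)*4))
E
```

```text
t: 6.42
tool_pos: [0.4505, 0.239, 0.1108]
tool_rot: [0.385, 3.114, 0.003]
contact_force: [-0.1, -0.1, -4.6]
opening: 0.0408
grip_force: 43.0
[0.4505 0.239  0.1108] [-0.1319768  -0.1156635  -4.59683361]
rim (25, 0, 0.04) 229 327
rim (-25, 0, 0.04) 229 548
rim (0, 25, 0.04) 346 442
rim (0, -25, 0.04) 112 441
```

View pics/w3.png

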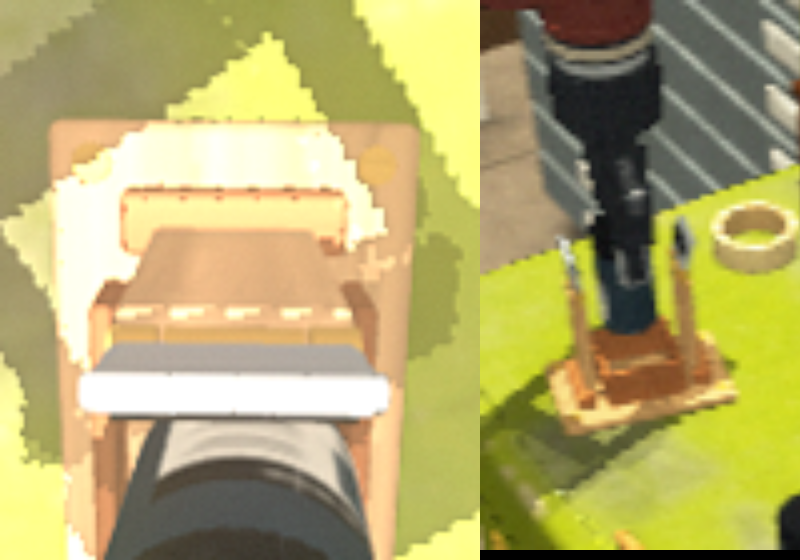

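Run:
```python
from h import *
im=cv2.imread("s3.png").astype(int);m=optics.camera_model("side")
c=np.array([.4484,.2376,0]);a=np.radians(-14.3);ex=np.array([np.cos(a),np.sin(a),0]);ey=np.array([-ex[1],ex[0],0])
for z in (.06,.07,.08):
    u,v=proj(m,c+[0,0,z]); ux=(np.array(proj(m,c+ex*.01+[0,0,z]))-[u,v])/10; uy=(np.array(proj(m,c+ey*.01+[0,0,z]))-[u,v])/10
    print(z,round(u,2),round(v,2),"px/mm x",ux.round(3),"y",uy.round(3))
    r=int(round(v)); print([tuple(im[r,k]) for k in range(172,198)])
for x in(-34.5,34.5):print([np.round(proj(m,c+ex*x/1000+ey*s*.018+[0,0,.09]),1) for s in(-1,1)])
print(get_obs()["tool_pos"])
```

```text
0.06 185.25 164.67 px/mm x [ 0.265 -0.054] y [-0.062 -0.153]
[(np.int64(51), np.int64(207), np.int64(203)), (np.int64(61), np.int64(157), np.int64(172)), (np.int64(73), np.int64(121), np.int64(162)), (np.int64(80), np.int64(135), np.int64(177)), (np.int64(66), np.int64(149), np.int64(175)), (np.int64(45), np.int64(151), np.int64(152)), (np.int64(35), np.int64(124), np.int64(120)), (np.int64(41), np.int64(90), np.int64(92)), (np.int64(44), np.int64(56), np.int64(53)), (np.int64(47), np.int64(44), np.int64(31)), (np.int64(48), np.int64(46), np.int64(36)), (np.int64(53), np.int64(49), np.int64(38)), (np.int64(48), np.int64(44), np.int64(28)), (np.int64(47), np.int64(39), np.int64(28)), (np.int64(49), np.int64(43), np.int64(32)), (np.int64(45), np.int64(41), np.int64(30)), (np.int64(41), np.int64(48), np.int64(59)), (np.int64(43), np.int64(70), np.int64(112)), (np.int64(43), np.int64(81), np.int64(135)), (np.int64(46), np.int64(86), np.int64(143)), (np.int64(44), np.int64(126), np.int64(162)), (np.int64(56), np.int64(181), np.int64(188)), (np.int64(68), np.int64(164), np.int64(180)), (np
[... 2043 characters left out ...]
p.int64(47), np.int64(33)), (np.int64(48), np.int64(40), np.int64(30)), (np.int64(41), np.int64(40), np.int64(28)), (np.int64(41), np.int64(39), np.int64(26)), (np.int64(41), np.int64(37), np.int64(30)), (np.int64(48), np.int64(166), np.int64(156)), (np.int64(56), np.int64(217), np.int64(208)), (np.int64(61), np.int64(218), np.int64(213)), (np.int64(61), np.int64(184), np.int64(192)), (np.int64(63), np.int64(129), np.int64(161)), (np.int64(66), np.int64(113), np.int64(152)), (np.int64(74), np.int64(126), np.int64(165)), (np.int64(64), np.int64(168), np.int64(180))]
[array([176.2, 162.8]), array([174.1, 157.2])]
[array([194.9, 159. ]), array([192.5, 153.5])]
[0.45018718 0.23904913 0.11051683]
```

Side view: the jar is centred between the posts within about 1 mm. I'll nudge it and lower.

```bash
python3 -m pendant '[[[-0.5,-1.5,0],[0,0,0],0.3],[[0,0,6],[0,0,0],0.3],[[0,0,6],[0,0,0],0.3],[[0,0,6],[0,0,0],0.3],[[0,0,6],[0,0,0],0.3],[[0,0,0],[0,0,0],0.3],[[0,0,0],[0,0,0],0.3],[[0,0,0],[0,0,0],0.3]]'; python3 -m pendant '[[[0,0,6],[0,0,0],0.3],[[0,0,6],[0,0,0],0.3],[[0,0,0],[0,0,0],0.3],[[0,0,0],[0,0,0],0.3]]'
```

```text
t: 7.18
tool_pos: [0.4489, 0.2371, 0.0842]
tool_rot: [-0.385, -3.118, 0.0]
contact_force: [-0.4, 0.3, -3.5]
opening: 0.0406
grip_force: 43.2
t: 7.52
tool_pos: [0.4483, 0.2369, 0.0715]
tool_rot: [-0.385, -3.117, 0.001]
contact_force: [0.4, -0.2, -4.8]
opening: 0.0407
grip_force: 43.2
```

```bash
python3 -m pendant '[[[0,0,4],[0,0,0],0.3],[[0,0,4],[0,0,0],0.3],[[0,0,2],[0,0,0],0.3],[[0,0,0],[0,0,0],0.3],[[0,0,0],[0,0,0],0.3],[[0,0,0],[0,0,0],0.3]]'; python3 -m pendant '[[[0,0,2],[0,0,0],0.3],[[0,0,0],[0,0,0],0.3],[[0,0,0],[0,0,0],0.3],[[0,0,0],[0,0,0],0.3]]'
```

```text
t: 8.02
tool_pos: [0.449, 0.2371, 0.0624]
tool_rot: [0.385, 3.118, 0.0]
contact_force: [0.2, 0.7, -4.8]
opening: 0.0406
grip_force: 43.2
t: 8.35
tool_pos: [0.4489, 0.2371, 0.0603]
tool_rot: [0.385, 3.118, 0.0]
contact_force: [0.3, -0.3, -3.9]
opening: 0.0408
grip_force: 43.2
```

```bash
python3 -m pendant '[[[0,0,1.5],[0,0,0],0.3],[[0,0,0],[0,0,0],0.3],[[0,0,0],[0,0,0],0.3],[[0,0,0],[0,0,0],0.3]]';python3 -m pendant '[[[0,0,1],[0,0,0],0.3],[[0,0,0],[0,0,0],0.3],[[0,0,0],[0,0,0],0.3],[[0,0,0],[0,0,0],0.3]]'
```

```text
t: 8.68
tool_pos: [0.4489, 0.2371, 0.0588]
tool_rot: [0.385, 3.118, 0.0]
contact_force: [-0.3, 0.5, -4.3]
opening: 0.0405
grip_force: 43.3
t: 9.02
tool_pos: [0.4494, 0.2371, 0.0587]
tool_rot: [0.385, 3.117, 0.0]
contact_force: [-1.6, -1.5, 4.3]
opening: 0.0407
grip_force: 43.7
```

```bash
python3 -m pendant '[[[0,0,0],[0,0,0],1],[[0,0,0],[0,0,0],1],[[0,0,0],[0,0,0],1],[[0,0,0],[0,0,0],1],[[0,0,0],[0,0,0],1],[[0,0,-35],[0,0,0],1],[[0,0,-35],[0,0,0],1],[[0,0,-35],[0,0,0],1],[[0,0,-35],[0,0,0],1],[[0,0,0],[0,0,0],0],[[0,0,0],[0,0,0],0],[[0,0,0],[0,0,0],0]]';python3 -m pendant '[[[26.5,0,0],[0,0,0],0],[[26.5,0,0],[0,0,0],0],[[26.5,0,0],[0,0,0],0],[[0,0,0],[0,0,0],0],[[0,0,0],[0,0,0],0],[[0,0,0],[0,0,0],0],[[0,0,0],[0,0,0],0]]' 20
python3 - <<'E'
from h import *
o=get_obs();im=optics.get_image("wrist")[:,:,::-1].copy();im2=optics.get_image("side")[:,:,::-1].copy()
a=cv2.resize(im[84:384,116:396],None,fx=1.7,fy=1.7); b=cv2.resize(im2[90:195,150:215],None,fx=4.86,fy=4.86)[:510]
cv2.imwrite("pics/w4.png",np.hstack([a[:510], b[:,:320]]))
print(o["tool_pos"].round(4),o["contact_force"])
E
```

```text
t: 10.02
tool_pos: [0.4487, 0.237, 0.1973]
tool_rot: [-0.385, -3.118, 0.0]
contact_force: [0.7, -0.9, -0.8]
opening: 0.0517
grip_force: 0.0
t: 10.6
tool_pos: [0.3721, 0.2561, 0.197]
tool_rot: [-0.386, -3.117, 0.001]
contact_force: [-0.2, 0.4, -0.0]
opening: 0.0
grip_force: 0.0
[0.3721 0.2561 0.197 ] [-0.19094084  0.41007929 -0.03562215]
```

View pics/w4.png

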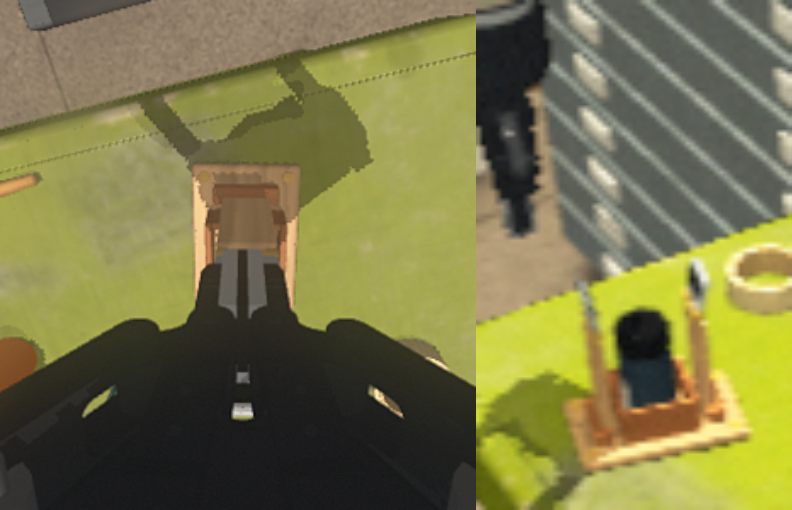

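The jar is seated in the pocket, the flaps are open and the fingers are shut. Next I'll fold the front flap.

```bash
python3 -m pendant '[[[0,0,26.3],[0,0,0],0],[[0,0,26.3],[0,0,0],0],[[0,0,26.3],[0,0,0],0],[[0,0,0],[0,0,0],0],[[0,0,0],[0,0,0],0],[[0,0,0],[0,0,0],0]]'; python3 -m pendant '[[[-7,1,0],[0,0,0],0],[[-7,0,0],[0,0,0],0],[[-7,0,0],[0,0,0],0],[[-7,0,0],[0,0,0],0],[[0,0,0],[0,0,0],0],[[0,0,0],[0,0,0],0]]'; python3 -m pendant '[[[-6,0,0],[0,0,0],0],[[-6,0,0],[0,0,0],0],[[-6,0,1],[0,0,0],0],[[-6,0,1],[0,0,0],0],[[0,0,0],[0,0,0],0],[[0,0,0],[0,0,0],0],[[0,0,0],[0,0,0],0]]'
```

```text
t: 11.2
tool_pos: [0.3728, 0.2566, 0.1203]
tool_rot: [0.386, 3.116, 0.001]
contact_force: [0.6, 1.0, 0.5]
opening: -0.0001
grip_force: 0.0
t: 11.7
tool_pos: [0.3999, 0.2504, 0.1192]
tool_rot: [0.386, 3.117, 0.0]
contact_force: [-0.1, 0.6, -0.5]
opening: 0.0003
grip_force: 0.0
t: 12.28
tool_pos: [0.4228, 0.2446, 0.1169]
tool_rot: [0.385, 3.117, -0.0]
contact_force: [0.0, 0.3, 0.7]
opening: 0.0001
grip_force: 0.0
```

```bash
python3 -m pendant '[[[-1,0,2.5],[0,0,0],0],[[-1,0,2.5],[0,0,0],0],[[-1,0,2],[0,0,0],0],[[0,0,0],[0,0,0],0],[[0,0,0],[0,0,0],0],[[0,0,0],[0,0,0],0]]'; python3 -m pendant '[[[0,0,1],[0,0,0],0],[[0,0,0],[0,0,0],0],[[0,0,0],[0,0,0],0],[[0,0,0],[0,0,0],0]]'; python3 -m pendant '[[[0,0,1],[0,0,0],0],[[0,0,0],[0,0,0],0],[[0,0,0],[0,0,0],0],[[0,0,0],[0,0,0],0]]'
```

```text
t: 12.78
tool_pos: [0.4252, 0.244, 0.1097]
tool_rot: [-0.385, -3.118, 0.0]
contact_force: [0.2, -0.6, -0.8]
opening: -0.0001
grip_force: 0.0
t: 13.12
tool_pos: [0.4254, 0.244, 0.1089]
tool_rot: [-0.385, -3.118, 0.0]
contact_force: [0.0, 0.3, -0.1]
opening: -0.0001
grip_force: 0.0
t: 13.45
tool_pos: [0.4255, 0.244, 0.1085]
tool_rot: [0.385, 3.118, -0.0]
contact_force: [-2.1, -0.3, 5.1]
opening: 0.0002
grip_force: 2.7
```

```bash
python3 -m pendant '[[[0,0,1],[0,0,0],0],[[0,0,0],[0,0,0],0],[[0,0,0],[0,0,0],0],[[0,0,0],[0,0,0],0]]'; python3 -m pendant '[[[0,0,-30],[0,0,0],0],[[0,0,-30],[0,0,0],0],[[0,0,-30],[0,0,0],0],[[0,0,0],[0,0,0],0]]'
python3 - <<'E'
from h import *
m=optics.camera_model("top")
for p in((203,243),(320,243),(270,256),(203,207)): print(p,[ray(m,p[0]/1.5625,p[1]/1.5625,z).round(3) for z in(.1,.2)])
m=optics.camera_model("side")
for z in(0,.1,.2): print(np.round(proj(m,(.62,.25,z)),0))
E
```

```text
t: 13.78
tool_pos: [0.4255, 0.2441, 0.1084]
tool_rot: [-0.385, -3.118, 0.0]
contact_force: [-4.4, -2.8, 10.7]
opening: 0.0
grip_force: 5.1
t: 14.12
tool_pos: [0.4288, 0.2454, 0.2039]
tool_rot: [0.384, 3.107, 0.009]
contact_force: [1.2, 0.7, 1.1]
opening: -0.0002
grip_force: 0.0
(203, 243) [array([0.657, 0.344, 0.1  ]), array([0.638, 0.308, 0.2  ])]
(320, 243) [array([0.659, 0.077, 0.1  ]), array([0.639, 0.062, 0.2  ])]
(270, 256) [array([0.628, 0.19 , 0.1  ]), array([0.611, 0.167, 0.2  ])]
(203, 207) [array([0.741, 0.347, 0.1  ]), array([0.715, 0.312, 0.2  ])]
[224. 161.]
[223. 140.]
[222. 117.]
```

```bash
python3 -m pendant '[[[-26,0,0],[0,0,0],0],[[-26,0,0],[0,0,0],0],[[-26,0,0],[0,0,0],0],[[-26,0,0],[0,0,0],0],[[0,0,0],[0,0,0],0],[[0,0,0],[0,0,0],0],[[0,0,0],[0,0,0],0]]'; python3 -m pendant '[[[0,0,26.3],[0,0,0],0],[[0,0,26.3],[0,0,0],0],[[0,0,26.3],[0,0,0],0],[[0,0,0],[0,0,0],0],[[0,0,0],[0,0,0],0],[[0,0,0],[0,0,0],0]]'
python3 - <<'E'
from h import *
d=(get_obs()["tool_pos"]-[.4484,.2376,0])*1000; print(d@[.969,-.247,0],d@[.247,.969,0],d[2])
E
```

```text
t: 14.7
tool_pos: [0.5256, 0.2187, 0.1959]
tool_rot: [-0.385, -3.116, 0.001]
contact_force: [0.6, 0.2, 0.6]
opening: -0.0003
grip_force: 0.0
t: 15.2
tool_pos: [0.5265, 0.2192, 0.1195]
tool_rot: [0.384, 3.116, 0.001]
contact_force: [1.0, -0.6, 0.3]
opening: -0.0001
grip_force: 0.0
80.25234733551162 1.4719445112132992 119.54270492185033
```

```bash
python3 -m pendant '[[[7,-1,0],[0,0,0],0],[[7,0,0],[0,0,0],0],[[7,0,0],[0,0,0],0],[[7,0,0],[0,0,0],0],[[0,0,0],[0,0,0],0],[[0,0,0],[0,0,0],0]]'; python3 -m pendant '[[[6,0,0],[0,0,0],0],[[6,0,0],[0,0,0],0],[[6,0,1],[0,0,0],0],[[6,0,1],[0,0,0],0],[[0,0,0],[0,0,0],0],[[0,0,0],[0,0,0],0],[[0,0,0],[0,0,0],0]]'; python3 -m pendant '[[[2,0,2.5],[0,0,0],0],[[2,0,2.5],[0,0,0],0],[[1,0,2],[0,0,0],0],[[0,0,0],[0,0,0],0],[[0,0,0],[0,0,0],0],[[0,0,0],[0,0,0],0]]'; python3 -m pendant '[[[0,0,1],[0,0,0],0],[[0,0,0],[0,0,0],0],[[0,0,0],[0,0,0],0],[[0,0,0],[0,0,0],0]]'
```

```text
t: 15.7
tool_pos: [0.4984, 0.2248, 0.1183]
tool_rot: [0.384, 3.118, 0.0]
contact_force: [-0.4, 1.2, 0.2]
opening: -0.0002
grip_force: 0.0
t: 16.28
tool_pos: [0.4749, 0.2304, 0.1156]
tool_rot: [-0.385, -3.117, 0.001]
contact_force: [0.5, 0.9, -0.2]
opening: 0.0001
grip_force: 0.0
t: 16.78
tool_pos: [0.4703, 0.2315, 0.1086]
tool_rot: [-0.385, -3.117, 0.001]
contact_force: [-0.6, -0.7, -0.6]
opening: -0.0001
grip_force: 0.0
t: 17.12
tool_pos: [0.4705, 0.2316, 0.1085]
tool_rot: [-0.385, -3.117, 0.0]
contact_force: [-3.6, -1.3, 6.2]
opening: 0.0001
grip_force: 2.7
```

Both flaps are now on their stops. I'll press this one once more, retreat and check.

```bash
python3 -m pendant '[[[0,0,1],[0,0,0],0],[[0,0,0],[0,0,0],0],[[0,0,0],[0,0,0],0]]'; python3 -m pendant '[[[0,0,-30],[0,0,0],0],[[0,0,-30],[0,0,0],0],[[0,0,-30],[0,0,0],0],[[30,25,-5],[0,0,0],0],[[30,25,0],[0,0,0],0],[[30,25,0],[0,0,0],0],[[0,25,0],[0,0,0],0],[[0,0,0],[0,0,0],0],[[0,0,0],[0,0,0],0],[[0,0,0],[0,0,0],0]]'
python3 - <<'E'
from h import *
t=optics.get_image("top")[:,:,::-1].copy();s=optics.get_image("side")[:,:,::-1].copy();w=optics.get_image("wrist")[:,:,::-1].copy()
cv2.imwrite("top9.png",t)
a=cv2.resize(s[130:240,150:260],(440,440),interpolation=cv2.INTER_CUBIC);b=cv2.resize(w[60:280,100:280],(360,440))
cv2.imwrite("pics/f.png",np.hstack([a,b]))
m=optics.camera_model("top");n,l,st,c=cv2.connectedComponentsWithStats((t.max(2)<85).astype(np.uint8))
for i in range(1,n):
    p=ray(m,*c[i],.088)
    if 60<st[i][4]<400 and .3<p[0]<.6 and -.2<p[1]<.2: print(st[i],p.round(4))
E
```

```text
t: 17.37
tool_pos: [0.4705, 0.2316, 0.1084]
tool_rot: [-0.385, -3.117, 0.001]
contact_force: [-6.7, -2.1, 10.4]
opening: -0.0001
grip_force: 5.0
t: 18.2
tool_pos: [0.4077, 0.35, 0.2015]
tool_rot: [-0.385, -3.117, 0.001]
contact_force: [-0.5, -0.1, 0.2]
opening: 0.0001
grip_force: 0.0
[184 170  21  20 322] [0.5738 0.1157 0.088 ]
[206 173  21   4  73] [0.5928 0.0365 0.088 ]
[248 173  21   4  70] [ 0.5944 -0.1161  0.088 ]
[262 211  11  11 100] [ 0.4449 -0.1465  0.088 ]
[232 213  11  11  95] [ 0.4358 -0.0394  0.088 ]
```

View pics/f.png

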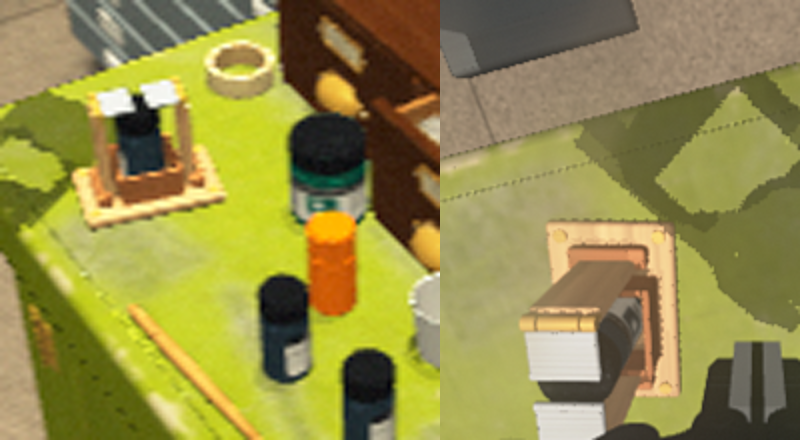

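The side view shows both flaps level over the seated lid, at (115,100) and (165,92). The other two jars measure where they were.

```bash
python3 -c "
from station import ctrl; print(ctrl.finish_job())"
```

```text
the job is handed in; nothing more can be done
None
```

I put the full jar (about 0.46 kg by hefting) in the carrier pocket, folded both flaps down onto their stops, and handed the job in at about 18 s. I never touched the other two jars: the first one I lifted was too heavy to be a near-empty one, so I did not heft them.

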